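# Close up the gel caster on its casting tray

## Robot

A 7-joint arm with a two-finger parallel gripper is mounted at the origin on the work surface. World frame = base frame: x ahead of the robot, y to its left, z up, the work surface at z = 0. Lengths are in m, angles in rad, forces in N, time in s.
With the tool pointing down it reaches from about 0.425 to 0.8 m from the base axis. Payload 8.3 kg.
Tool frame: the origin (TCP) lies on the centre line of the jaws, within the pads' length; the fingertips stand 14 mm ahead of it and the grasp point (between the pads) lies 5 mm behind it (manip.nose_length is the distance from the TCP to the fingertips, in m); z points along the fingers, y is the direction in which the jaws open and shut (so a half turn about z gives the same grasp; the last joint's range is limited). The gripper opens to 85 mm and grips with 20 to 120 N. Pads are 22 mm wide; open, the fingers measure 114 mm over their backs; the gripper's body (76 mm by 85 mm) begins 54 mm behind the grasp point. The pads swing forward as they close: fully open they stand 13 mm farther back than shut.
Start: joints at [1.181, 0.383, 0.016, 1.37, -0.006, 1.388, -0.046], TCP at [0.201, -0.592, 0.221] pointing down, gripper open.
Joint ranges: [-2.95, 2.95], [-0.25, 2.06], [-1.52, 1.56], [0.18, 2.33], [-1.44, 4.58], [0.02, 2.06], [-3.01, 3.01]. Speed limits (rad/s): [2.39, 2.39, 3.01, 3.01, 3.14, 3.14, 3.14].

## Interface

Orientations are given as a unit quaternion [w, x, y, z].
In Python, from workcell import telemetry, cams, sign_off, finder, manip gives the robot as it stands.
- The arm moves only by the shell command python3 -m crank 'ROWS' [FORCE]. ROWS is JSON, one flat list of numbers, 7 for each row, row after row: the shift along the tool's x, y, z in m, then the turn, a rotation vector about the tool's x, y, z in degrees, then the finger opening in m, from 0 to 0.0854. In form: [dx, dy, dz, ax, ay, az, grip, dx, dy, dz, ax, ay, az, grip, ...]. A call has 1 to 12 rows; each row shifts and turns the commanded pose from where the row before left it, along the tool's axes as they then stand; what a row does not reach is not made up. A row lasts 1/8 s, in which the tool goes at most 62.5 mm and 10.7 degrees, less where a joint would pass 70% of its speed; a pose out of reach is approached as far as the arm can. A call with a gripper value outside its range is refused whole. The fingers move at their own pace and stop on an object; FORCE is the grip in N (left out, the last holds). Time passes only in rows, so rows that do not move let the fingers close. It gives the time, the measured TCP pose, the force and the opening at its end, in the units of the state.
- telemetry.get_obs(): the state, without advancing time (a new reading comes with each control period).
- cams.snapshot(name): name is "side" or "top"; returns (picture, depth): 384x512x3 uint8, blue, green, red; 384x512 float32, m along the optical axis (not along the pixel's ray), 0 where there is no reading.
- cams.calibration(name): a dict with "fovy" (degrees; the focal length in pixels is half the picture's height over the tangent of half this angle, whatever the lens; pixels are square), "cx", "cy" (the principal point, pixels), "world_from_camera" (4x4, takes a point from camera to world coordinates). Camera axes: x right, y down, z forward; pixel columns grow to the right and rows downward; lengths in m; the calibration is good to about 2 mm. A picture is of the moment at which its call begins. calibration takes no time and is no camera call.
- sign_off(): hands the job in, once; it reports no verdict.
Trained networks look in the newest picture that a camera, given by its name, has taken for a name from the list of things; names that differ only in an ending like _2 or _b are one class to them, and where a whole thing is asked for, a point or a joint stands for the part that bears it (a point fixed in the world has none). Each returns a list of dicts, best first, with "p" (0 to 1); they miss things now and then, are a little off and sometimes report something else, mostly with a low value. They report only what shows in the picture. A call takes as long as a camera call. They do not tell look-alikes from the thing itself.
- finder.look_for(target, camera): "centre" ([x, y, z] in m, in world coordinates, good to about 4 mm: the middle of the surface that is visible of it).
The state is a dict: "time_s": time; "q": joint angles; "joint_velocities": joint speeds; "joint_efforts": joint torques, N m; "tool_pos": TCP position; "tcp_rot": TCP orientation; "contact_force": force on the tool from outside, world axes, zero at the start; "moment": the same for the moment, N m; "opening": opening from 0.0 (shut) to 1.0 (fully open).
Only numpy, scipy, OpenCV 4.12 (cv2) and the standard library are available. Lean on these libraries where they do the work, as an engineer would, in place of code of your own. Each camera call takes 0.05 s, during which the arm holds its last target. There are 200 camera calls.

## Task

Get the gel caster on the bench ready for its cams to be locked: nudge the clear casting tray along the caster's base until it lies in line with the two upright walls, neither end sticking out past the black gaskets, with one open end square and tight against the fixed wall, and push the movable wall up snug against the other end. Only push, gently and with the fingertips: the tray stays flat on the base and must not be gripped, picked up or tipped. Leave the comb, the smaller tray and everything else on the bench where they are.

Things in the scene. Friction and masses are not known exactly. Their poses are not given: they have to be found in the camera images.
- caster: Gel caster, fixed to the bench: grey base plate 200 (x) x 300 (y) mm on screw feet, flat top 20 mm above the bench. Origin: on the bench under the plate's centre; z up, y along the caster from its fixed wall (-y end) to its movable wall (+y end), x across. Slots and bubble level in the base are flush.
- fixed_face (a point): Middle of the fixed wall's black gasket face, at caster x = 0, y = -115 mm, 40 mm above the bench; axes as the caster's; the face looks to +y. The fixed wall is white, 120 mm long (x, centred), 23 mm thick with its gasket, its top 65 mm above the bench. The gasket is as long as the wall.
- gate (a joint): Travel of the movable wall in m: 0 at the open stop, growing as it is pushed towards the fixed wall (caster -y), 0.12 at most. It slides against about 2.5 N of friction, stays where it is left and cannot be lifted. Its gasket face is at caster y = 85 mm minus this travel; closed on the tray that touches the fixed wall it reads about 0.090.
- gate_face (a point): Middle of the movable wall's gasket face (it looks to caster -y), 40 mm above the bench; axes as the caster's. The wall is white, 120 mm long (x, centred), 21 mm thick with its gasket, its top 65.5 mm above the bench. From each of its ends a black cam peg with an upright lever sticks out 10 mm, up to 67 mm above the bench.
- gate_back (a point): Middle of the movable wall's plain outer face (it looks to caster +y), where it can be pushed; 50 mm above the bench; axes as the caster's. It lies 21 mm in +y from the gasket face.
- tray: Clear acrylic casting tray, loose on the caster's base, about 0.14 kg: 100 mm wide (x), 110 mm long (y), floor 5 mm thick, side walls 4 mm thick and 32 mm high along the full length, ends open. Origin: centre of its underside, z up; its -y end goes to the fixed wall. It starts up to 45 mm off the caster's centre line to either side, turned up to 0.2 rad, clear of both walls.
- tray_end_fixed (a point): Middle of the tray's open end that goes to the fixed wall (tray y = -55 mm), at mid-thickness of the floor; axes as the tray's.
- tray_end_gate (a point): Middle of the tray's other open end (tray y = +55 mm), at mid-thickness of the floor; axes as the tray's.
- small_tray: Bystander: a smaller clear casting tray, 70 x 70 x 25 mm, loose on the bench beside the caster. Origin: centre of its underside.
- comb: Bystander: white gel comb lying flat on the bench beside the caster, 118 mm long (y), 41 mm wide, 8 mm high. Origin: underside, near the middle.
- dye_bottle: Bystander: small amber bottle, 34 mm across, 62 mm high, on the bench beside the caster. Origin: centre of its underside.
- media_bottle: Bystander: glass bottle with a blue cap, 70 mm across, 143 mm high. Origin: centre of its underside.
- tube_rack: Bystander: white rack of capped tubes, 75 x 210 mm (x, y), 86 mm high. Origin: centre of its underside.
- tip_box: Bystander: lidded box of pipette tips, 87 x 124 mm (x, y), 90 mm high. Origin: centre of its underside.
- spray_bottle: Bystander: white spray bottle, 82 mm across, 212 mm high, nozzle towards its -x. Origin: centre of its underside.
Things that resemble listed ones, but are neither listed nor needed, are in the scene too. Leave any red or turquoise look-alike of the tray alone.

How it is judged:
By the outcome, as a careful person would: the job done as asked, in the order asked, and still so for the second after the job is handed in, with the robot touching nothing.
It also fails if it takes over 40 s, if anything falls off the work surface, if the arm or the gripper's body presses on something with over 40 N, if the wrist force passes 120 N, or if a joint passes its speed limit or range.

## Working session

There is one attempt and no reset: what is moved stays moved. The work goes in short steps, Python scripts to look and compute and a shell command to move; the robot and the scene stay as the last step left them, time stands still between calls to the robot, and variables do not carry over. Pictures are saved under pics/ and viewed, about 8 in all and at most 12, crops included, and the job is handed in when it is done.

```bash
ls; mkdir -p pics
python3 - <<'E'
from workcell import telemetry, cams, finder, manip
import cv2,numpy as np
print(manip.nose_length); o=telemetry.get_obs(); print(o['tool_pos'],o['tcp_rot'],o['opening'],o['time_s'])
for n in ('top','side'):
    im,d=cams.snapshot(n); cv2.imwrite(f'pics/{n}0.png',im); np.save(f'{n}0.npy',d)
    c=cams.calibration(n); print(n,c['fovy'],c['cx'],c['cy'],np.round(c['world_from_camera'],4).tolist())
    for t in ('caster','tray','gate','fixed_face','gate_back'):
        try: print(t,[(np.round(r['centre'],3).tolist(),round(r['p'],2)) for r in finder.look_for(t,n)][:4])
        except Exception as e: print(t,e)
E
```

```text
pics
0.014
[ 0.20048564 -0.59140826  0.22044403] [-9.85767179e-04  9.86675482e-01  1.62697520e-01 -1.94414609e-04] 1.000884810138777 0.0
top 52.9739169774448 254.08673325319106 192.19047694615242 [[0.018, -0.9849, 0.1723, 0.2806], [-0.9998, -0.0199, -0.009, -0.0165], [0.0123, -0.1721, -0.985, 1.4714], [0.0, 0.0, 0.0, 1.0]]
caster [([0.539, -0.052, 0.019], 0.8)]
tray [([0.589, 0.198, 0.004], 0.83), ([0.473, -0.35, 0.004], 0.7), ([0.724, 0.015, 0.002], 0.66), ([0.315, 0.181, 0.002], 0.65)]
gate [([0.558, -0.016, 0.063], 0.71)]
fixed_face [([0.541, -0.049, 0.02], 0.86)]
gate_back [([0.503, -0.484, 0.128], 0.54)]
side 57.613099594320325 261.44320469382916 197.79705933390213 [[-0.9311, -0.2474, 0.2681, 0.2533], [-0.3648, 0.6209, -0.6938, 0.746], [0.0052, -0.7438, -0.6684, 0.8156], [0.0, 0.0, 0.0, 1.0]]
caster [([0.542, -0.014, 0.024], 0.82)]
tray [([0.586, 0.203, 0.008], 0.92), ([0.321, 0.189, 0.01], 0.88), ([0.564, -0.111, 0.023], 0.75), ([0.478, -0.346, 0.004], 0.55)]
gate [([0.563, -0.006, 0.052], 0.79)]
fixed_face [([0.542, -0.01, 0.023], 0.87), ([0.515, -0.479, 0.101], 0.32)]
gate_back [([0.558, -0.004, 0.054], 0.95)]
```

Run:
```python
import cv2
a=cv2.imread('pics/top0.png'); print(a.shape); cv2.imwrite('pics/top0b.png',cv2.resize(a,(800,600),interpolation=cv2.INTER_CUBIC))
```

```text
(384, 512, 3)
```

View pics/top0b.png

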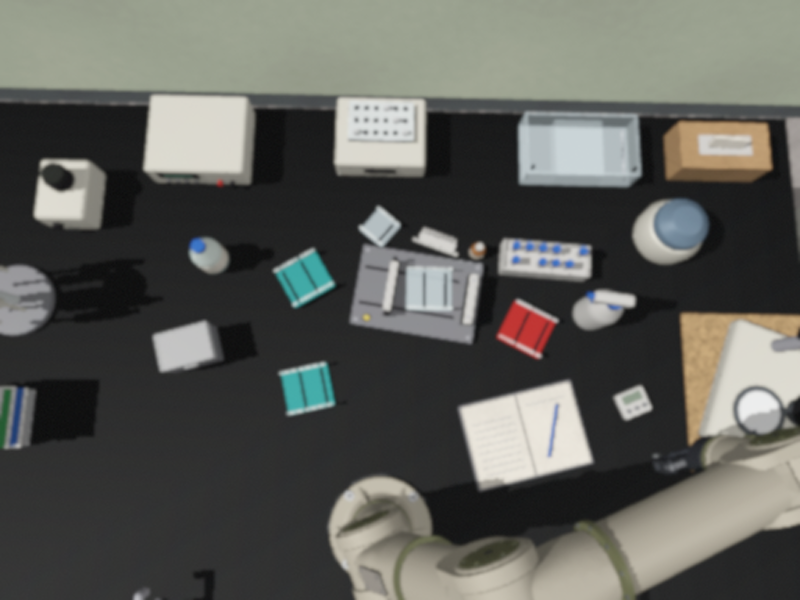

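View pics/side0.png

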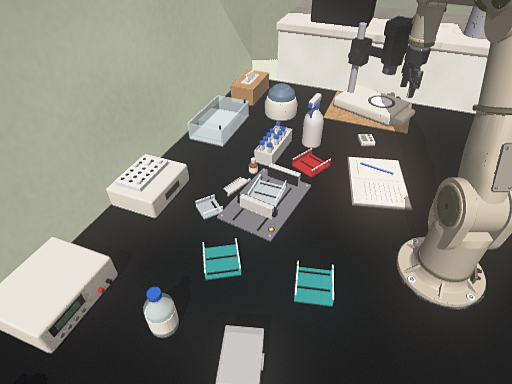

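```bash
cat > h.py <<'E'
import cv2,numpy as np
from workcell import cams
def cal(n):
    c=cams.calibration(n); f=192/np.tan(np.radians(c['fovy']/2)); return f,c['cx'],c['cy'],np.array(c['world_from_camera'])
def cloud(n,d):
    f,cx,cy,T=cal(n); v,u=np.indices(d.shape); P=np.stack([(u-cx)/f*d,(v-cy)/f*d,d],-1)@T[:3,:3].T+T[:3,3]
    return P
def proj(n,p):
    f,cx,cy,T=cal(n); q=(np.atleast_2d(p)-T[:3,3])@T[:3,:3]; return np.c_[q[:,0]/q[:,2]*f+cx,q[:,1]/q[:,2]*f+cy]
def ortho(n,im,z,x0=.40,x1=.70,y0=-.24,y1=.16,s=1500):
    # resample picture onto plane z; picture up = +x, left = +y ; s px/m
    X,Y=np.meshgrid(np.arange(x1,x0,-1/s),np.arange(y1,y0,-1/s),indexing='ij')
    m=proj(n,np.c_[X.ravel(),Y.ravel(),np.full(X.size,z)]).reshape(*X.shape,2).astype(np.float32)
    return cv2.remap(im,m[...,0],m[...,1],cv2.INTER_CUBIC)
E
python3 - <<'E'
from h import *
t=ortho('top',cv2.imread('pics/top0.png'),.02,s=1300); s=ortho('side',cv2.imread('pics/side0.png'),.02,s=1300)
o=np.vstack([t,s])
for k in range(0,400,50):
    x=int(k*1.3); cv2.line(o,(x,0),(x,4),(0,255,255),1); cv2.putText(o,f'{160-k}',(x,14),0,.35,(0,255,255))
for k in range(0,300,50):
    for b in (0,t.shape[0]): cv2.putText(o,f'{700-k}',(0,b+int(k*1.3)+4),0,.35,(0,255,0))
print(o.shape); cv2.imwrite('pics/ortho0.png',cv2.resize(o,None,fx=.76,fy=.76,interpolation=cv2.INTER_AREA))
for n in('top','side'):
    P=cloud(n,np.load(f'{n}0.npy')); m=(P[...,0]>.4)&(P[...,0]<.68)&(P[...,1]>-.22)&(P[...,1]<.12)
    Q=P[m]; 
    w=Q[(Q[:,2]>.056)&(Q[:,2]<.075)]
    print(n,len(w)); 
    b=Q[(Q[:,2]>.01)&(Q[:,2]<.03)]; print('base z',np.median(b[:,2]),len(b),cv2.minAreaRect((b[:,:2]*1000).astype(np.float32)))
    k=cv2.kmeans(w[:,:2].astype(np.float32),2,None,(3,50,1e-6),5,0) 
    for i in (0,1):
        g=w[k[1].ravel()==i]; print(cv2.minAreaRect((g[:,:2]*1000).astype(np.float32)),len(g),np.median(g[:,2]),g.mean(0))
    r=Q[(Q[:,2]>.04)&(Q[:,2]<.054)]; print(np.round(r[:60:2]*1000).astype(int).tolist())
E
```

```text
(780, 520, 3)
top 390
base z 0.019886997619836255 3354 ((568.1991577148438, -80.02009582519531), (300.33929443359375, 230.15419006347656), 81.79424285888672)
((571.865478515625, -20.516433715820312), (70.1114273071289, 145.54925537109375), 54.06907272338867) 186 0.0640667524261106 [ 0.5622661  -0.01512305  0.06408524]
((563.9702758789062, -207.16453552246094), (91.03184509277344, 184.5347442626953), 56.91151428222656) 204 0.06356027454978785 [ 0.53473609 -0.20210552  0.06364588]
[[671, -218, 43], [668, -218, 42], [664, -215, 41], [658, -218, 48], [629, -24, 52], [626, -27, 49], [611, -58, 53], [612, -66, 49], [612, -73, 49], [612, -85, 48], [612, -100, 50], [608, -54, 46], [608, -62, 49], [607, -69, 53], [607, -77, 52], [608, -85, 49], [608, -92, 51], [608, -103, 50], [608, -111, 53], [608, -122, 52], [609, -130, 50], [609, -137, 50], [610, -145, 48], [609, -153, 50], [609, -160, 50], [607, -146, 42], [580, -198, 46], [553, -195, 46], [537, -22, 51], [515, -18, 45]]
side 452
base z 0.021535762872644804 2913 ((571.4576416015625, -78.06997680664062), (302.90142822265625, 239.7772674560
[... 158 characters left out ...]
4973 -0.00986507  0.06437683]
((572.4755859375, -208.737548828125), (29.74394989013672, 193.72482299804688), 80.90399932861328) 200 0.06467955141132653 [ 0.53617866 -0.19964492  0.06395755]
[[664, -218, 52], [673, -218, 40], [664, -217, 43], [667, -213, 41], [656, -217, 41], [657, -210, 41], [595, -202, 46], [587, -200, 49], [579, -201, 51], [595, -202, 41], [586, -198, 47], [578, -198, 49], [570, -197, 52], [560, -201, 52], [582, -199, 43], [574, -197, 47], [567, -198, 47], [551, -196, 54], [573, -196, 43], [567, -199, 42], [559, -199, 45], [550, -193, 51], [543, -194, 53], [562, -195, 42], [554, -195, 44], [547, -195, 47], [538, -190, 53], [532, -194, 52], [611, -155, 53], [554, -194, 41]]
```

View pics/ortho0.png

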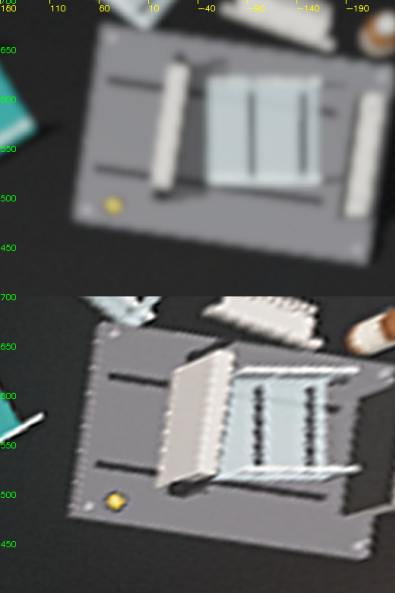

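```bash
cat >> h.py <<'E'
def line(P):
    P=np.asarray(P,np.float32)*1000; vx,vy,x,y=cv2.fitLine(P,cv2.DIST_HUBER,0,.01,.01).ravel(); return np.degrees(np.arctan2(vy,vx)),x,y
E
python3 - <<'E'
from h import *
for n in('top','side'):
    P=cloud(n,np.load(f'{n}0.npy')).reshape(-1,3)
    c=np.array([.553,-.075]); ey=np.array([.132,.991]); ex=np.array([.991,-.132])
    L=np.c_[(P[:,:2]-c)@ex,(P[:,:2]-c)@ey,P[:,2]]*1000
    R=(abs(L[:,0])<125)&(abs(L[:,1])<165); L=L[R]
    b=L[(L[:,2]>12)&(L[:,2]<26)]
    b=b[(abs(b[:,0])<112)&(abs(b[:,1])<160)]
    print(n,'base',[round(float(v),1) for v in (*np.percentile(b[:,0],[.3,99.7]),*np.percentile(b[:,1],[.3,99.7]))],cv2.minAreaRect(b[:,:2].astype(np.float32)))
    for nm,y0,y1 in(('gate',35,85),('fixed',-145,-105)):
        w=L[(L[:,2]>60)&(L[:,2]<70)&(L[:,1]>y0)&(L[:,1]<y1)&(abs(L[:,0])<80)]
        r=cv2.minAreaRect(w[:,:2].astype(np.float32)); print(nm,len(w),r, w.mean(0).round(1),line(w[:,:2]/1000))
    t=L[(L[:,2]>38)&(L[:,2]<58)&(L[:,1]>-100)&(L[:,1]<40)]
    for s in(1,-1):
        w=t[(t[:,0]*s>25)&(t[:,0]*s<95)]; print('side',s,len(w))
        if len(w)>4: print(line(w[:,:2]/1000), np.percentile(w[:,1],[2,98]).round(0), w[:,2].mean())
E
```

```text
top base [-99.5, 102.2, -152.5, 145.4] ((4.7685546875, -3.519744873046875), (299.82745361328125, 207.99276733398438), 89.0136489868164)
gate 154 ((2.5115890502929688, 61.06230926513672), (20.450889587402344, 136.276123046875), 89.10145568847656) [-0.6 61.7 64.6] (np.float32(-0.88538337), np.float32(-0.5245689), np.float32(62.026478))
fixed 162 ((-1.3437843322753906, -129.47097778320312), (22.8549747467041, 118.82254028320312), 89.3913803100586) [  -2.3 -129.9   64.2] (np.float32(-0.11592811), np.float32(-1.9706026), np.float32(-129.9854))
side 1 50
(np.float32(-82.213745), np.float32(59.38268), np.float32(-25.561169)) [-77.  28.] 48.342698801715095
side -1 44
(np.float32(-82.93004), np.float32(-35.902214), np.float32(-36.319794)) [-90.  14.] 50.285603713627395
side base [-99.3, 103.7, -150.3, 148.5] ((5.7921142578125, -1.645782470703125), (302.7115478515625, 211.97088623046875), 89.83769989013672)
gate 212 ((2.2915802001953125, 61.827911376953125), (138.69338989257812, 24.74650764465332), 0.2586105763912201) [ 0.2 64.6 65.5] (np.float32(-0.5373865), np.float32(-0.6526064), np.float32(65.03591))
fixed 172 ((-0.2194976806640625, -129.23422241210938), (29.138216018676758, 119.14338684082031), 89.0518569946289) [  -1.1 -126.9   65. ] (np.float32(-0.4587926), np.float32(-0.2742319), np.float32(-125.88312))
side 1 69
(np.float32(-82.72333), np.float32(59.717144), np.float32(-22.470324)) [-76.  30.] 48.58394230905028
side -1 63
(np.float32(-82.54302), np.float32(-35.449997), np.float32(-34.433815)) [-91.  17.] 49.40069834115043
```

```bash
python3 -m crank '[0.0475,-0.0253,0,0,0,0,0.06,0.0475,-0.0253,0,0,0,0,0.06,0.0475,-0.0253,0,0,0,0,0.06,0.0475,-0.0253,0,0,0,0,0.06,0.0475,-0.0253,0,0,0,0,0.06,0.0475,-0.0253,0,0,0,0,0.06,0.0475,-0.0253,0,0,0,0,0.06,0.0475,-0.0253,0,0,0,0,0.06,0.0475,-0.0253,0,0,0,0,0.06,0.0475,-0.0253,0,0,0,0,0.06,0.0475,-0.0253,0,0,0,0,0.06,0.0475,-0.0253,0,0,0,0,0.06]' 20
python3 -m crank '[0,0,0.03,0,0,9,0.06,0,0,0.03,0,0,9,0.06,0,0,0.03,0,0,8.8,0.06,0,0,0.03,0,0,0,0.06,0,0,0,0,0,0,0.06]'
cat >> h.py <<'E'
C=np.array([.553,-.077]); A=np.radians(-8.1); EX=np.array([np.cos(A),np.sin(A)]); EY=np.array([-np.sin(A),np.cos(A)])
def tocast(p): p=np.asarray(p)[...,:2]-C; return np.stack([p@EX,p@EY],-1)*1000
def tcp():
    from workcell import telemetry
    from scipy.spatial.transform import Rotation as R
    o=telemetry.get_obs(); q=o['tcp_rot']; M=R.from_quat([q[1],q[2],q[3],q[0]]).as_matrix()
    print('t',round(o['time_s'],2),'cast',tocast(o['tool_pos']).round(1),'z',round(o['tool_pos'][2]*1000,1),'xaxis deg',np.degrees(np.arctan2(M[1,0],M[0,0])).round(2)+8.1,'tilt',M[:2,2].round(4),'F',np.round(o['contact_force'],2),'open',round(o['opening'],3))
    return o
E
python3 - <<'E'
from h import *
tcp()
E
```

```text
time_s: 2.1
tool_pos: [0.6441, -0.1202, 0.2217]
tcp_rot: [0.0, 0.987, 0.162, 0.0]
contact_force: [1.0, -1.0, 0.1]
opening: 0.702
time_s: 2.72
tool_pos: [0.6411, -0.1212, 0.0988]
tcp_rot: [-0.0, 0.998, -0.07, -0.003]
contact_force: [0.0, -0.4, 0.7]
opening: 0.701
t 2.73 cast [ 93.5 -31.3] z 98.8 xaxis deg 0.03999999999999915 tilt [-0.0053  0.0008] F [ 0.03 -0.42  0.74] open 0.701
```

```bash
python3 -m crank '[0.001,0,0.03,0,0,0,0.06,0,0,0.01,0,0,0,0.06,0,0,0,0,0,0,0.06]'
python3 - <<'E'
from h import *
o=tcp(); p=o['tool_pos']
im,d=cams.snapshot('side'); cv2.imwrite('pics/s1.png',im)
P=cloud('side',d).reshape(-1,3); L=np.c_[tocast(P),P[:,2]*1000]
m=(L[:,0]>72)&(L[:,0]<118)&(L[:,1]>-100)&(L[:,1]<40)&(L[:,2]>24)&(L[:,2]<120)
Q=L[m]; print(len(Q))
for z in range(24,110,6):
    q=Q[(Q[:,2]>=z)&(Q[:,2]<z+6)]
    if len(q): print(z,len(q),q.min(0).round(0),q.max(0).round(0))
print(proj('side',p))
u,v=proj('side',p)[0].astype(int); cv2.imwrite('pics/s1c.png',cv2.resize(im[max(0,v-90):v+90,max(0,u-100):u+100],None,fx=3,fy=3,interpolation=cv2.INTER_CUBIC))
E
```

```text
time_s: 3.1
tool_pos: [0.644, -0.1215, 0.0619]
tcp_rot: [-0.0, 0.998, -0.07, -0.0]
contact_force: [-0.5, 0.2, 0.1]
opening: 0.697
t 3.1 cast [ 96.4 -31.3] z 61.9 xaxis deg 0.02999999999999936 tilt [-0.0003  0.0002] F [-0.54  0.23  0.1 ] open 0.697
116
24 4 [72. -3. 24.] [97. 37. 25.]
72 4 [ 94. -65.  75.] [106.   2.  78.]
78 10 [ 86. -65.  79.] [105.   4.  84.]
84 12 [ 84. -67.  85.] [104.  13.  90.]
90 22 [ 83. -71.  90.] [105.  10.  96.]
96 20 [ 84. -75.  96.] [108.  11. 102.]
102 18 [ 84. -78. 102.] [102.  11. 107.]
108 16 [ 84. -68. 108.] [108.  12. 113.]
[[246.68305574 176.2278739 ]]
```

View pics/s1c.png

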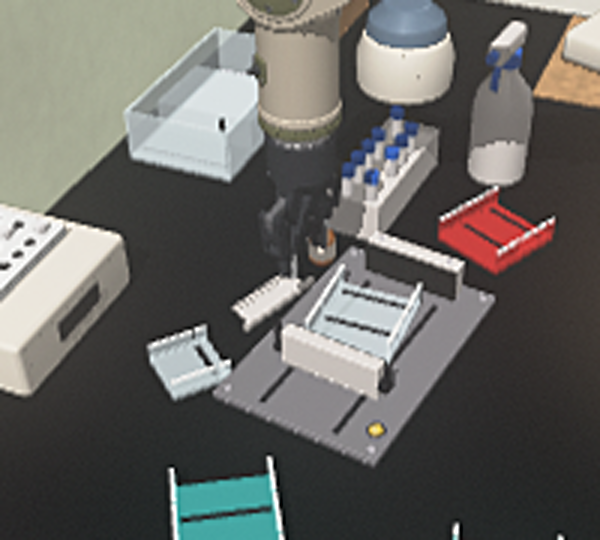

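```bash
python3 -m crank '[-0.007,0,0.010,0,0,0,0.06,-0.008,0,0.010,0,0,0,0.06,0,0,0,0,0,0,0.06]' && python3 -m crank '[-0.005,0,0,0,0,0,0.06,-0.004,0,0,0,0,0,0.06,-0.004,0,0,0,0,0,0.06,-0.004,0,0,0,0,0,0.06,-0.003,0.0,0,0,0,0,0.06,0,0,0,0,0,0,0.06]'
python3 - <<'E'
from h import *
tcp()
E
```

```text
time_s: 3.52
tool_pos: [0.6275, -0.1193, 0.0404]
tcp_rot: [-0.0, 0.998, -0.07, -0.001]
contact_force: [0.1, -0.3, -0.1]
opening: 0.699
time_s: 4.28
tool_pos: [0.6092, -0.1166, 0.0416]
tcp_rot: [-0.0, 0.998, -0.07, 0.0]
contact_force: [-0.5, 0.3, -0.6]
opening: 0.702
t 4.28 cast [ 61.2 -31.3] z 41.6 xaxis deg 0.019999999999999574 tilt [0. 0.] F [-0.49  0.26 -0.6 ] open 0.702
```

```bash
cat >> h.py <<'E'
def tray():
    for n in('top','side'):
        im,d=cams.snapshot(n); P=cloud(n,d).reshape(-1,3); L=np.c_[tocast(P),P[:,2]*1000]
        t=L[(L[:,2]>36)&(L[:,2]<56)&(L[:,1]>-112)&(L[:,1]<45)]
        for s in(1,-1):
            w=t[(t[:,0]*s>25)&(t[:,0]*s<75)]
            if len(w)>6:
                a,x,y=line(w[:,:2]/1000); print(n,s,len(w),'yaw',round((a+180)%180-90,1),'x,y',round(x,1),round(y,1),'yr',np.percentile(w[:,1],[3,97]).round(0))
        f=L[(L[:,2]>21)&(L[:,2]<28)]
        w=L[(L[:,2]>60)&(L[:,2]<70)&(abs(L[:,0])<58)&(L[:,1]>-60)&(L[:,1]<100)]
        if len(w): print(n,'gate y',w[:,1].mean().round(1),np.percentile(w[:,1],[3,97]).round(0))
        cv2.imwrite(f'pics/{n}_last.png',im)
E
python3 - <<'E'
from h import *
tray()
o=[ortho(n,cv2.imread(f'pics/{n}_last.png'),.05,y0=-.24,y1=.1,s=1700) for n in('top','side')]
cv2.imwrite('pics/o1.png',cv2.resize(np.vstack(o),None,fx=.58,fy=.58,interpolation=cv2.INTER_AREA))
E
```

```text
top 1 14 yaw 5.9 x,y 53.6 18.8 yr [ 6. 31.]
top -1 16 yaw 15.6 x,y -40.4 3.0 yr [-10.  16.]
top gate y 62.5 [53. 73.]
side 1 62 yaw 7.4 x,y 60.6 -30.0 yr [-74.  31.]
side -1 68 yaw 7.7 x,y -34.1 -43.5 yr [-89.  18.]
side gate y 64.0 [ 5. 76.]
```

View pics/o1.png

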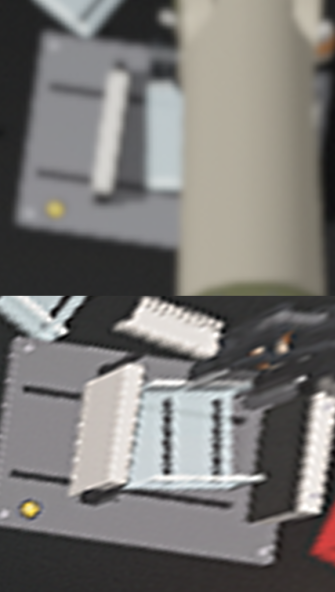

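Run:
```python
from h import *
im,d=cams.snapshot('side'); P=cloud('side',d).reshape(-1,3); L=np.c_[tocast(P),P[:,2]*1000]
g=im.reshape(-1,3)
m=(L[:,0]>35)&(L[:,0]<85)&(L[:,1]>-95)&(L[:,1]<30)&(L[:,2]>30)&(L[:,2]<100)
Q=np.c_[L,g][m]; Q=Q[Q[:,3:].max(1)<110]
for z in range(30,90,6):
    q=Q[(Q[:,2]>=z)&(Q[:,2]<z+6)]
    if len(q): print(z,len(q),q[:,:3].min(0).round(0),q[:,:3].max(0).round(0), q[:,1].round(0).astype(int).tolist()[:14])
cv2.imwrite('pics/s2c.png',cv2.resize(im[150:240,200:320],None,fx=6,fy=6,interpolation=cv2.INTER_NEAREST))
print(proj('side',[.6092,-.1166,.0416]))
```

```text
42 1 [ 59. -18.  43.] [ 59. -18.  43.] [-18]
54 5 [ 54. -65.  57.] [66.  3. 60.] [-63, -62, -65, -65, 3]
60 11 [ 50. -66.  62.] [69.  9. 66.] [-62, -63, -63, -64, -66, -61, -64, -6, 9, 2, -3]
66 12 [ 52. -65.  67.] [70. 12. 72.] [-65, -62, -61, -63, -62, -63, -61, 11, 6, 9, 12, 11]
72 13 [ 48. -65.  72.] [70. 12. 77.] [-64, -63, -63, -64, -63, -64, -65, -62, -61, -5, 10, 9, 12]
78 15 [ 50. -64.  78.] [69. 13. 83.] [-63, -63, -62, -64, -64, -61, -63, -64, -60, 9, 12, 10, 9, 13]
84 18 [ 50. -65.  84.] [69. 13. 90.] [-63, -65, -64, -65, -62, -64, -63, -62, -63, -65, 10, 8, 1, 10]
[[255.48873778 183.97213494]]
```

View pics/s2c.png

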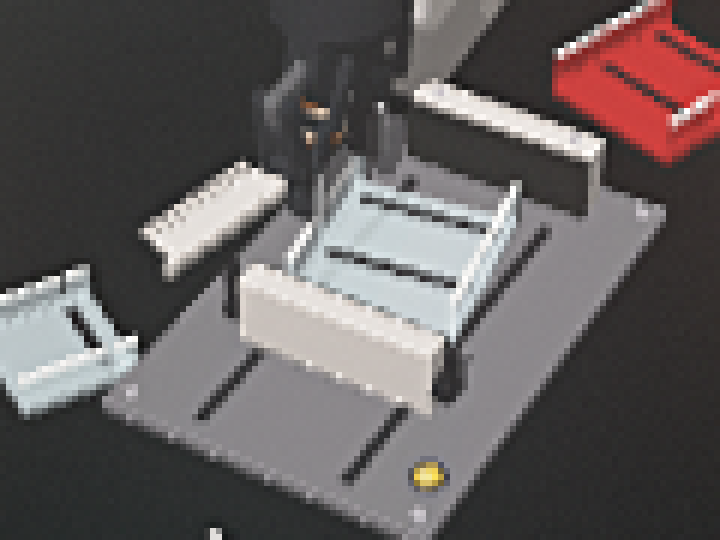

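```bash
python3 -m crank '[0.012,0,0,0,0,0,0.06,0.012,0,0,0,0,0,0.06,0,0,0.005,0,0,0,0.06,0,0,0.005,0,0,0,0.06,0,0,0,0,0,0,0.06]'
python3 - <<'E'
from h import *
tcp()
im,d=cams.snapshot('side'); P=cloud('side',d).reshape(-1,3); L=np.c_[tocast(P),P[:,2]*1000]
g=im.reshape(-1,3)
m=(L[:,0]>70)&(L[:,0]<105)&(L[:,1]>-95)&(L[:,1]<30)&(L[:,2]>26)&(L[:,2]<100)
Q=np.c_[L,g][m]
for z in range(24,70,4):
    q=Q[(Q[:,2]>=z)&(Q[:,2]<z+4)]
    if len(q): print(z,len(q),q[:,:3].min(0).round(0),q[:,:3].max(0).round(0))
E
```

```text
time_s: 5.05
tool_pos: [0.6323, -0.1198, 0.0306]
tcp_rot: [-0.0, 0.998, -0.07, -0.001]
contact_force: [0.6, 0.1, -0.9]
opening: 0.7
t 5.05 cast [ 84.5 -31.2] z 30.6 xaxis deg 0.02999999999999936 tilt [-0.0018  0.0003] F [ 0.56  0.13 -0.94] open 0.7
44 1 [88.  1. 45.] [88.  1. 45.]
48 7 [ 73. -63.  48.] [94.  3. 51.]
52 13 [ 73. -65.  52.] [91. 10. 56.]
56 8 [ 73. -63.  56.] [94. 11. 60.]
60 13 [ 73. -65.  60.] [95. 11. 64.]
64 11 [ 74. -65.  64.] [90. 12. 67.]
68 11 [ 74. -64.  68.] [93. 12. 71.]
```

```bash
python3 -m crank '[0,0,0.004,0,0,0,0.06,0,0,0.003,0,0,0,0.06,0,0,0,0,0,0,0.06]'; python3 -m crank '[0,0,0.003,0,0,0,0.06,0,0,0.003,0,0,0,0.06,0,0,0,0,0,0,0.06]'
python3 - <<'E'
from h import *
tcp()
E
```

```text
time_s: 5.48
tool_pos: [0.6329, -0.1199, 0.0242]
tcp_rot: [-0.0, 0.998, -0.07, -0.0]
contact_force: [0.3, -0.7, -0.3]
opening: 0.704
time_s: 5.85
tool_pos: [0.6329, -0.1199, 0.0181]
tcp_rot: [-0.0, 0.998, -0.07, -0.0]
contact_force: [-0.0, -0.5, 0.2]
opening: 0.704
t 5.85 cast [ 85.1 -31.2] z 18.1 xaxis deg 0.019999999999999574 tilt [-0.0006  0.0002] F [-0.05 -0.49  0.25] open 0.704
```

```bash
python3 -m crank '[-0.005,0,0,0,0,0,0.06,-0.004,0,0,0,0,0,0.06,-0.004,0,0,0,0,0,0.06,-0.004,0,0,0,0,0,0.06,-0.002,0,0,0,0,0,0.06,-0.002,0.001,0,0,0,0,0.06,-0.002,0.001,0,0,0,0,0.06,-0.002,0.001,0,0,0,0,0.06,-0.002,0.001,0,0,0,0,0.06,0,0,0,0,0,0,0.06]'
python3 - <<'E'
from h import *
tcp();tray()
E
```

```text
time_s: 7.1
tool_pos: [0.6056, -0.1202, 0.0185]
tcp_rot: [-0.0, 0.998, -0.07, -0.0]
contact_force: [-0.1, 1.0, 0.6]
opening: 0.704
t 7.1 cast [ 58.2 -35.4] z 18.5 xaxis deg 0.019999999999999574 tilt [-0.0001  0.    ] F [-0.1   0.95  0.59] open 0.704
top 1 18 yaw 0.4 x,y 42.1 11.2 yr [-5. 27.]
top -1 17 yaw 1.8 x,y -53.0 3.2 yr [-16.  27.]
top gate y 63.6 [54. 73.]
side 1 123 yaw 0.9 x,y 44.0 -23.6 yr [-77.  27.]
side -1 83 yaw -0.3 x,y -52.6 -18.9 yr [-76.  29.]
side gate y 64.3 [ 5. 75.]
```

```bash
python3 -m crank '[0.003,0,0,0,0,0,0.06,0.001,-0.008,0,0,0,0,0.06,0,-0.01,0,0,0,0,0.06,0,-0.01,0,0,0,0,0.06,0,-0.01,0,0,0,0,0.06,0,-0.004,0,0,0,0,0.06,0,-0.004,0,0,0,0,0.06,0,-0.004,0,0,0,0,0.06,0,-0.004,0,0,0,0,0.06]'
python3 -m crank '[0,-0.004,0,0,0,0,0.06,0,-0.003,0,0,0,0,0.06,0,-0.002,0,0,0,0,0.06,0,0,0,0,0,0,0.06]'
python3 - <<'E'
from h import *
tcp();tray()
E
```

```text
time_s: 8.32
tool_pos: [0.6172, -0.0681, 0.0185]
tcp_rot: [0.0, 0.997, -0.071, -0.0]
contact_force: [-1.5, -3.0, 0.3]
opening: 0.701
time_s: 8.82
tool_pos: [0.6188, -0.0578, 0.0185]
tcp_rot: [-0.0, 0.998, -0.07, 0.0]
contact_force: [0.9, -0.8, -0.8]
opening: 0.704
t 8.82 cast [62.4 28.3] z 18.5 xaxis deg 0.049999999999998934 tilt [0.0003 0.0005] F [ 0.93 -0.78 -0.77] open 0.704
top gate y 81.5 [72. 91.]
side 1 112 yaw -0.7 x,y 43.7 -23.2 yr [-77.  26.]
side -1 83 yaw -0.1 x,y -52.9 -24.5 yr [-77.  28.]
side gate y 82.2 [61. 93.]
```

```bash
python3 -m crank '[0.002,0.002,-0.03,0,0,0,0.06,0,0,-0.03,0,0,0,0.06,-0.034,-0.012,0,0,0,0,0.075,-0.035,-0.011,0,0,0,0,0.075,0,0,0,0,0,10,0.075,0,0,0,0,0,10,0.075,0,0,0,0,0,10,0.075,0,0,0,0,0,10,0.075,0,0,0,0,0,10,0.075,0,0,0,0,0,10,0.075,0,0,0,0,0,10,0.075,0,0,0,0,0,10,0.075]'
python3 -m crank '[0,0,0,0,0,10,0.075,0,0,0.005,0,0,0,0.075,0,0,0,0,0,0,0.075]'
python3 - <<'E'
from h import *
o=tcp();print(o['q'])
im,d=cams.snapshot('side'); P=cloud('side',d).reshape(-1,3); L=np.c_[tocast(P),P[:,2]*1000]
m=(L[:,0]>-75)&(L[:,0]<70)&(L[:,1]>30)&(L[:,1]<70)&(L[:,2]>70)&(L[:,2]<130)
Q=L[m]
for z in range(70,126,5):
    q=Q[(Q[:,2]>=z)&(Q[:,2]<z+5)]
    if len(q): print(z,len(q),q.min(0).round(0),q.max(0).round(0))
E
```

```text
time_s: 10.42
tool_pos: [0.5535, -0.028, 0.0758]
tcp_rot: [0.001, 0.735, -0.678, -0.003]
contact_force: [-0.3, 0.1, -1.4]
opening: 0.876
time_s: 10.8
tool_pos: [0.5509, -0.027, 0.0661]
tcp_rot: [-0.006, -0.702, 0.712, 0.007]
contact_force: [0.6, -0.1, 0.9]
opening: 0.88
t 10.8 cast [-9.1 49.3] z 66.1 xaxis deg -82.75 tilt [-0.0183  0.0025] F [ 0.57 -0.06  0.9 ] open 0.88
[-0.37041935  0.39274256  0.45180475  1.76951226 -0.1964801   1.04250707
 -3.00216019]
85 4 [28. 44. 85.] [33. 64. 88.]
90 8 [-52.  53.  91.] [38. 65. 95.]
95 17 [-59.  46.  95.] [ 39.  65. 100.]
100 14 [-59.  35. 100.] [ 39.  64. 104.]
105 17 [-59.  37. 105.] [ 39.  65. 109.]
110 17 [-59.  35. 110.] [ 39.  65. 114.]
115 17 [-60.  39. 115.] [ 39.  65. 120.]
120 14 [-54.  40. 120.] [ 41.  65. 125.]
125 10 [-64.  47. 126.] [ 44.  65. 130.]
```

```bash
python3 -m crank '[0,0,-0.01,0,0,-10,0.075,0,0,0,0,0,-10,0.075,0,0,0,0,0,-10,0.075,0,0,0,0,0,-10,0.075,0,0,0,0,0,-10,0.075,0,0,0,0,0,-10,0.075,0,0,0,0,0,-10,0.075,0,0,0,0,0,-10,0.075,0,0,0,0,0,-10,0.075,0,0,0,0,0,-10,0.075,0,0,0,0,0,-10,0.075,0,0,0,0,0,-10,0.075]'
python3 -m crank '[0,0,0,0,0,-10,0.075,0,0,0,0,0,-10,0.075,0,0,0,0,0,-10,0.075,0,0,0,0,0,-10,0.075,0,0,0,0,0,-10,0.075,0,0,0,0,0,0,0.075]'
python3 - <<'E'
from h import *
o=tcp();print(o['q'][6])
E
```

```text
time_s: 12.35
tool_pos: [0.5517, -0.0293, 0.0774]
tcp_rot: [-0.004, 0.968, 0.252, -0.007]
contact_force: [0.3, 0.4, 0.5]
opening: 0.882
time_s: 13.1
tool_pos: [0.5517, -0.0294, 0.0775]
tcp_rot: [-0.006, 0.773, 0.635, -0.005]
contact_force: [-1.0, -0.0, -0.0]
opening: 0.875
t 13.1 cast [-7.9 46.9] z 77.5 xaxis deg 86.88 tilt [-0.0156  0.0032] F [-1.02 -0.02 -0.04] open 0.875
-0.21680240808641352
```

```bash
python3 -m crank '[0.002,0.003,0,-0.9,0,-3.1,0.075,0,0,0,0,0,0,0.075]'
cat >> h.py <<'E'
def tips(y0,y1,x0=-75,x1=70,z0=27,z1=130):
    im,d=cams.snapshot('side'); P=cloud('side',d).reshape(-1,3); L=np.c_[tocast(P),P[:,2]*1000]
    Q=L[(L[:,0]>x0)&(L[:,0]<x1)&(L[:,1]>y0)&(L[:,1]<y1)&(L[:,2]>z0)&(L[:,2]<z1)]
    for z in range(z0,z1,5):
        q=Q[(Q[:,2]>=z)&(Q[:,2]<z+5)]
        for s in(1,-1):
            r=q[(q[:,0]+5)*s>0]
            if len(r): print(z,s,len(r),r.min(0).round(0),r.max(0).round(0))
E
python3 - <<'E'
from h import *
tcp(); tips(25,75,z0=72,z1=120)
E
```

```text
time_s: 13.35
tool_pos: [0.5549, -0.0275, 0.0772]
tcp_rot: [-0.0, 0.756, 0.654, -0.0]
contact_force: [-0.1, 0.2, -0.0]
opening: 0.881
t 13.35 cast [-5.1 49.2] z 77.2 xaxis deg 89.85 tilt [-0.0008 -0.0001] F [-0.06  0.2  -0.04] open 0.881
92 -1 1 [-49.  49.  97.] [-49.  49.  97.]
97 1 3 [ 32.  39. 100.] [ 33.  59. 102.]
97 -1 2 [-50.  55. 100.] [-49.  58. 101.]
102 1 5 [ 31.  42. 103.] [ 35.  60. 107.]
102 -1 5 [-52.  55. 102.] [-43.  61. 107.]
107 1 10 [ 31.  37. 107.] [ 45.  60. 111.]
107 -1 6 [-56.  44. 107.] [-43.  59. 112.]
112 1 8 [ 32.  38. 112.] [ 45.  59. 117.]
112 -1 10 [-56.  50. 112.] [-42.  60. 115.]
117 1 6 [ 31.  38. 117.] [ 46.  58. 120.]
117 -1 6 [-57.  45. 117.] [-43.  59. 119.]
```

```bash
python3 -m crank '[0,0,0.02,0,0,0,0.075,0,0,0.02,0,0,0,0.075,0,0,0.012,0,0,0,0.075,0,0,0.008,0,0,0,0.075,0,0,0,0,0,0,0.075]'
python3 - <<'E'
from h import *
tcp(); tips(34,66,z0=27,z1=60)
E
```

```text
time_s: 14.02
tool_pos: [0.5546, -0.0274, 0.0166]
tcp_rot: [-0.0, 0.755, 0.656, -0.001]
contact_force: [0.1, 0.0, 0.3]
opening: 0.878
t 14.03 cast [-5.4 49.3] z 16.6 xaxis deg 90.03 tilt [-0.0021 -0.0007] F [0.14 0.05 0.33] open 0.878
37 1 2 [31. 42. 39.] [32. 44. 42.]
37 -1 1 [-49.  54.  40.] [-49.  54.  40.]
42 1 3 [32. 42. 42.] [32. 48. 46.]
42 -1 1 [-49.  54.  45.] [-49.  54.  45.]
47 1 4 [32. 40. 48.] [43. 55. 50.]
47 -1 6 [-57.  38.  48.] [-49.  55.  50.]
52 1 8 [31. 41. 52.] [43. 59. 57.]
52 -1 6 [-57.  53.  52.] [-45.  60.  56.]
57 1 7 [30. 41. 57.] [43. 58. 60.]
57 -1 6 [-58.  40.  57.] [-44.  59.  60.]
```

```bash
python3 -m crank '[-0.003,0,0.003,0,0,0,0.075,-0.006,0,0.002,0,0,0,0.075,-0.003,0,0,0,0,0,0.075,-0.004,0.0005,0,0,0,0,0.075,-0.004,0.0007,0,0,0,0,0.075,-0.004,0.0007,0,0,0,0,0.075,-0.004,0.0007,0,0,0,0,0.075,-0.004,0.0007,0,0,0,0,0.075,-0.004,0.0007,0,0,0,0,0.075,-0.002,0,0,0,0,0,0.075,0,0,0,0,0,0,0.075]'
python3 - <<'E'
from h import *
tcp(); tray()
E
```

```text
time_s: 15.45
tool_pos: [0.5535, -0.066, 0.012]
tcp_rot: [0.0, 0.755, 0.656, -0.001]
contact_force: [-0.4, -0.6, 0.5]
opening: 0.883
t 15.45 cast [-1.1 10.9] z 12.0 xaxis deg 90.03999999999999 tilt [-0.0012 -0.0011] F [-0.36 -0.56  0.51] open 0.883
top 1 18 yaw 3.9 x,y 47.0 -91.4 yr [-106.  -72.]
top -1 12 yaw 4.0 x,y -49.1 -93.4 yr [-107.  -82.]
top gate y 81.8 [71. 91.]
side 1 36 yaw 10.6 x,y 41.0 -5.1 yr [-37.  21.]
side -1 68 yaw -0.0 x,y -48.9 -51.8 yr [-105.   20.]
side gate y 76.2 [13. 94.]
```

```bash
python3 -m crank '[-0.0015,0,0,0,0,0,0.075,-0.0015,0,0,0,0,0,0.075,-0.001,0,0,0,0,0,0.075]';python3 -m crank '[-0.001,0,0,0,0,0,0.075]';python3 -m crank '[-0.001,0,0,0,0,0,0.075]'; python3 -m crank '[-0.001,0,0,0,0,0,0.075]'
```

```text
time_s: 15.92
tool_pos: [0.5529, -0.0695, 0.012]
tcp_rot: [-0.0, 0.755, 0.656, -0.001]
contact_force: [-0.2, 1.0, 0.4]
opening: 0.876
time_s: 16.05
tool_pos: [0.5528, -0.0705, 0.012]
tcp_rot: [-0.0, 0.755, 0.656, -0.001]
contact_force: [0.2, 0.2, 0.7]
opening: 0.877
time_s: 16.18
tool_pos: [0.5526, -0.0715, 0.012]
tcp_rot: [-0.0, 0.755, 0.656, -0.001]
contact_force: [-1.2, 1.7, 0.7]
opening: 0.88
time_s: 16.3
tool_pos: [0.5525, -0.0725, 0.0119]
tcp_rot: [-0.0, 0.755, 0.656, -0.001]
contact_force: [0.8, 2.3, 0.4]
opening: 0.877
```

Run:
```python
from h import *
tcp(); tray()
im=cv2.imread('pics/side_last.png'); cv2.imwrite('pics/s3c.png',cv2.resize(im[150:240,200:320],None,fx=6,fy=6,interpolation=cv2.INTER_CUBIC))
```

```text
t 16.3 cast [-1.1  4.3] z 11.9 xaxis deg 90.07 tilt [-0.0013 -0.0007] F [0.8  2.31 0.37] open 0.877
top 1 17 yaw 0.8 x,y 46.4 -93.2 yr [-110.  -78.]
top -1 10 yaw 1.3 x,y -49.1 -100.1 yr [-110.  -87.]
top gate y 81.2 [71. 91.]
side 1 35 yaw 10.4 x,y 41.9 -12.4 yr [-43.  15.]
side -1 65 yaw -0.2 x,y -48.9 -56.9 yr [-109.   15.]
side gate y 77.3 [ 7. 93.]
```

View pics/s3c.png

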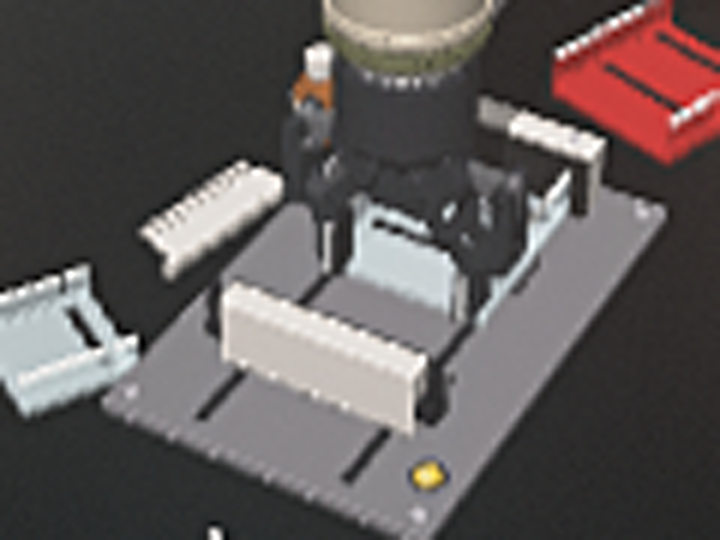

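```bash
python3 -m crank '[-0.001,0,0,0,0,0,0.075]';python3 -m crank '[-0.001,0,0,0,0,0,0.075]'; python3 -m crank '[0,0,0,0,0,0,0.075]'
```

```text
time_s: 16.52
tool_pos: [0.5524, -0.0734, 0.012]
tcp_rot: [-0.0, 0.755, 0.656, -0.001]
contact_force: [1.2, 2.8, 0.4]
opening: 0.876
time_s: 16.65
tool_pos: [0.5523, -0.0744, 0.012]
tcp_rot: [-0.0, 0.755, 0.656, -0.001]
contact_force: [1.0, 4.9, 1.2]
opening: 0.879
time_s: 16.77
tool_pos: [0.5523, -0.0744, 0.0119]
tcp_rot: [-0.0, 0.755, 0.656, -0.001]
contact_force: [0.9, 2.0, -0.2]
opening: 0.878
```

```bash
python3 -m crank '[-0.001,0,0,0,0,0,0.075]';python3 -m crank '[-0.001,0,0,0,0,0,0.075]'; python3 -m crank '[0,0,0,0,0,0,0.075]'
python3 - <<'E'
from h import *
tcp(); tray()
E
```

```text
time_s: 16.9
tool_pos: [0.5523, -0.0744, 0.0119]
tcp_rot: [-0.001, 0.755, 0.656, -0.0]
contact_force: [0.7, 6.9, 0.4]
opening: 0.88
time_s: 17.02
tool_pos: [0.5523, -0.0744, 0.012]
tcp_rot: [-0.001, 0.754, 0.656, 0.0]
contact_force: [1.6, 9.0, 1.4]
opening: 0.879
time_s: 17.15
tool_pos: [0.5522, -0.0744, 0.012]
tcp_rot: [-0.001, 0.754, 0.656, 0.0]
contact_force: [1.7, 7.7, 1.0]
opening: 0.876
t 17.15 cast [-1.1  2.5] z 12.0 xaxis deg 90.14 tilt [-0.0009  0.0014] F [1.72 7.67 0.95] open 0.876
top 1 16 yaw 0.5 x,y 46.1 -96.2 yr [-111.  -82.]
top -1 8 yaw 3.2 x,y -49.0 -103.6 yr [-110.  -93.]
top gate y 81.3 [71. 91.]
side 1 43 yaw 9.5 x,y 42.3 -14.4 yr [-44.  12.]
side -1 65 yaw -0.1 x,y -48.9 -57.2 yr [-109.   13.]
side gate y 76.4 [ 6. 93.]
```

```bash
python3 -m crank '[0.004,0,0,0,0,0,0.075,0.004,0,0,0,0,0,0.075,0,0,-0.03,0,0,0,0.075,0,0,-0.03,0,0,0,0.06,0.035,0.001,0,0,0,0,0.06,0.035,0,0,0,0,0,0.06,0.034,0,0,0,0,0,0.06,0,0,0,0,0,0,0.06]'
python3 - <<'E'
from h import *
tcp(); tray()
E
```

```text
time_s: 18.25
tool_pos: [0.5684, 0.038, 0.0717]
tcp_rot: [-0.001, 0.753, 0.658, -0.0]
contact_force: [0.6, 0.4, -0.1]
opening: 0.704
t 18.25 cast [ -0.9 116. ] z 71.7 xaxis deg 90.36 tilt [-0.0017  0.0005] F [ 0.59  0.36 -0.14] open 0.704
top 1 48 yaw -0.6 x,y 46.2 -58.9 yr [-108.  -10.]
top -1 46 yaw 0.3 x,y -49.2 -80.2 yr [-109.  -10.]
side 1 41 yaw 0.0 x,y 47.0 -82.3 yr [-110.  -58.]
side -1 81 yaw 0.1 x,y -48.9 -52.4 yr [-110.   -5.]
side gate y 85.1 [72. 93.]
```

```bash
python3 -m crank '[0,0.001,0.02,0,0,0.4,0.06,0,0,0.02,0,0,0,0.06,0,0,0.006,0,0,0,0.06,-0.008,0,0,0,0,0,0.06,-0.006,0,0,0,0,0,0.06,-0.006,0,0,0,0,0,0.06,-0.006,0,0,0,0,0,0.06,-0.006,0,0,0,0,0,0.06,-0.006,0,0,0,0,0,0.06,-0.006,0,0,0,0,0,0.06,-0.006,0,0,0,0,0,0.06,-0.006,0,0,0,0,0,0.06]'
python3 -m crank '[-0.005,0,0,0,0,0,0.06,-0.005,0,0,0,0,0,0.06,-0.005,0,0,0,0,0,0.06,-0.004,0,0,0,0,0,0.06,-0.003,0,0,0,0,0,0.06,-0.002,0,0,0,0,0,0.06,-0.002,0,0,0,0,0,0.06]'
python3 - <<'E'
from h import *
tcp(); tray()
E
```

```text
time_s: 19.85
tool_pos: [0.5616, -0.0217, 0.026]
tcp_rot: [0.0, 0.757, 0.653, -0.001]
contact_force: [0.6, 2.8, 2.0]
opening: 0.702
time_s: 20.72
tool_pos: [0.5576, -0.047, 0.0259]
tcp_rot: [-0.0, 0.757, 0.653, -0.001]
contact_force: [2.0, 2.7, 0.8]
opening: 0.703
t 20.73 cast [ 0.3 30.4] z 25.9 xaxis deg 89.67999999999999 tilt [-0.0012 -0.0007] F [1.95 2.67 0.77] open 0.703
top 1 31 yaw -0.6 x,y 46.7 -79.8 yr [-110.  -50.]
top -1 23 yaw -0.4 x,y -49.5 -83.5 yr [-110.  -61.]
side 1 44 yaw 62.1 x,y 53.7 18.9 yr [-21.  39.]
side -1 120 yaw 0.7 x,y -49.4 -47.9 yr [-104.   38.]
side gate y 17.7 [-1. 40.]
```

```bash
python3 -m crank '[-0.002,0,0,0,0,0,0.06,-0.001,0,0,0,0,0,0.06]';for i in 1; do :; done; python3 -m crank '[-0.001,0,0,0,0,0,0.06]'; python3 -m crank '[-0.001,0,0,0,0,0,0.06]'; python3 -m crank '[-0.001,0,0,0,0,0,0.06]'
```

```text
time_s: 21.08
tool_pos: [0.5569, -0.0497, 0.0258]
tcp_rot: [-0.0, 0.757, 0.653, -0.001]
contact_force: [1.5, 3.3, -0.4]
opening: 0.704
time_s: 21.2
tool_pos: [0.5569, -0.0501, 0.0258]
tcp_rot: [-0.001, 0.757, 0.653, -0.001]
contact_force: [0.5, 6.1, 0.4]
opening: 0.702
time_s: 21.32
tool_pos: [0.5569, -0.05, 0.0258]
tcp_rot: [-0.001, 0.757, 0.654, -0.0]
contact_force: [1.8, 8.4, -0.6]
opening: 0.702
time_s: 21.45
tool_pos: [0.5568, -0.05, 0.0258]
tcp_rot: [-0.001, 0.757, 0.654, 0.0]
contact_force: [2.8, 11.1, -0.9]
opening: 0.704
```

```bash
python3 -m crank '[0.005,0,0,0,0,0,0.06,0.01,0,0,0,0,0,0.06,0.01,0,-0.03,0,0,0,0.06,0.02,0,-0.05,0,0,0,0.06,0.05,0,-0.05,0,0,0,0.06,0.05,0,0,0,0,0,0.06,0,0,0,0,0,0,0.06]'
python3 - <<'E'
from h import *
tcp(); tray()
o=[ortho('top',cv2.imread('pics/top_last.png'),.05,y0=-.24,y1=.1,s=1700)]; 
P=cv2.imread('pics/side_last.png')[140:245,190:330]
cv2.imwrite('pics/o2.png',np.vstack([cv2.resize(o[0],(420,370)),cv2.resize(P,(420,315),interpolation=cv2.INTER_CUBIC)])[:,:][:600+85][85:])
for t in('tray','gate','comb','small_tray'): print(t,[(np.round(r['centre'],3).tolist(),round(r['p'],2)) for r in finder.look_for(t,'side')][:4])
E
```

```text
time_s: 22.32
tool_pos: [0.5769, 0.0908, 0.1504]
tcp_rot: [-0.001, 0.755, 0.656, 0.0]
contact_force: [0.2, -0.0, -0.5]
opening: 0.702
t 22.32 cast [  0.  169.5] z 150.4 xaxis deg 90.1 tilt [-0.0007  0.0015] F [ 0.25 -0.02 -0.45] open 0.702
top 1 52 yaw -1.0 x,y 46.4 -57.4 yr [-106.    6.]
top -1 59 yaw 2.4 x,y -50.1 -59.3 yr [-107.   12.]
top gate y 4.6 [-6. 14.]
side 1 63 yaw 6.3 x,y 44.7 -62.4 yr [-108.   15.]
side -1 123 yaw -0.1 x,y -49.3 -48.9 yr [-104.   16.]
side gate y 8.2 [-5. 17.]Traceback (most recent call last):
  File "<stdin>", line 6, in <module>
NameError: name 'finder' is not defined. Did you mean: 'filter'?
```

View pics/o2.png

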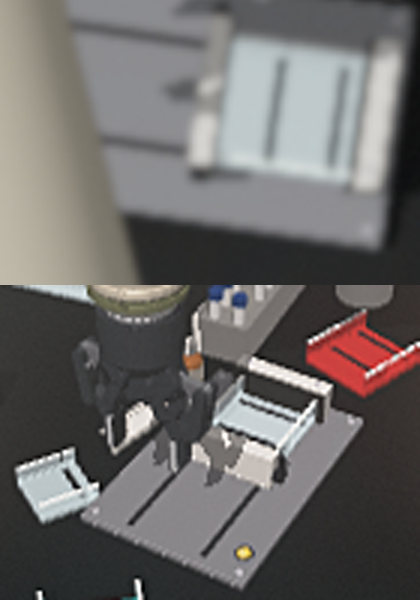

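```bash
python3 -c "
from workcell import sign_off; print(sign_off())"
```

```text
the job is handed in; nothing more can be done
None
```

I squared and centred the tray, pushed it tight against the fixed wall, pushed the movable wall up snug against its other end, and handed the job in at about 22 s of the 40 s. Every contact was a push with the fingertips.

**How it went**
- The first sideways push passed over the tray and moved nothing. The fingertips sat about 13 mm higher than I had assumed, so I lowered the gripper and repeated it.
- I had to open the movable wall about 18 mm from where it started, to make room for the fingers at the tray's end.
- I first turned the gripper the wrong way for the end push and reached the last joint's range (-3.002 of ±3.01 rad). I turned it back; that cost a few seconds.

**Last checks**
- **Tray against the fixed wall:** it came to a hard stop at about 8–9 N.
- **Tray position:** about 1 mm off the centre line, so both ends lie within the gaskets. Just before the movable wall was closed, its turn read between -0.6° and 0.3°.
- **Movable wall:** it came to a hard stop against the tray at about 11 N. Its face is at caster y of about -4.5 mm, a travel of about 0.09 m, which matches the expected 0.090.
- **Robot:** clear of everything at hand-in, with contact force near zero.

**Failed or disagreeing checks**
- In the final pictures, two of the four readings of the tray's turn were off, at 2.4° and 6.3°. I put these down to the movable wall's cam parts mixing into those measurements, since the other two read -1.0° and -0.1°.
- The final network check of the tray, wall, comb and small tray did not run because of a script error. Nothing the arm did came near the comb or the small tray, but I did not measure their positions at the end.

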